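# Lay a pinwheel layer of battery modules and send the slab on

### The arm

A 6-joint arm with a two-finger parallel gripper is mounted at the origin on the work surface. World frame = base frame: x ahead of the robot, y to its left, z up, the work surface at z = 0. Lengths are in m, angles in degrees, forces in N, time in s.
With the tool pointing down it reaches from about 0.325 to 0.85 m from the base axis. Payload 15.5 kg.
Tool frame: the origin (TCP) lies midway between the tips of the shut fingers; the grasp point (between the pads) lies 19 mm behind it; z points along the fingers, y is the line along which they close (so a half turn about z gives the same grasp; the last joint's range is limited). The gripper opens to 91 mm and grips with 3 to 60 N. Pads are 32 mm wide; open, the fingers measure 118 mm over their backs; the gripper's body (76 mm by 178 mm) begins 60 mm behind the grasp point.
Start: joints at [60.017, 28.281, 77.091, -0, 74.628, -5.472], TCP at [0.259, 0.569, 0.214] pointing down, gripper open.
Joint ranges: [-166.48, 166.48], [-47.26, 123.95], [12.59, 153.08], [-70.14, 250.14], [6.76, 159.57], [-176.63, 176.63]. Speed limits (degrees/s): [108.29, 108.29, 147.25, 172.46, 172.46, 172.46].

### API

Orientations are given as a 3x3 rotation matrix whose columns are the frame's x, y, z axes.
In Python, from bench import ctrl gives the robot as it stands. The module is installed in compiled form; this text tells all that it offers. Calls block until the motion is done:
- ctrl.goto(position, orientation): joint-space move of the TCP to a pose.
- ctrl.move_l(position, vel=0.15, ori=None, contact_N=None): straight line of the TCP; ori=None keeps the orientation; vel is the mean speed in m/s. With contact_N (N) it stops when the force on the tool has changed by that much, and returns True; else False.
- ctrl.movej(angles): joint-space move.
- ctrl.command_gripper(opening): opening from 0.0 (shut) to 1.0 (fully open); the grip force is fixed at half the most; returns when the fingers have stopped.
- ctrl.sleep(seconds).
- ctrl.ik(position, orientation): joint angles nearest the present ones, or None.
- ctrl.read_camera(name): name is "side" or "top" or "wrist"; returns the picture (420x560x3 uint8, blue, green, red); there is no depth.
- ctrl.camera_params(name): a dict with "fx", "fy", "cx", "cy" (pixels), "pose" (4x4, takes a point from camera to world coordinates); the wrist camera has in their place "T_tool_cam" (4x4, takes a point from camera to tool coordinates, whose origin is the TCP and whose axes are the flange's). Camera axes: x right, y up, looking along -z (the intrinsics and any distortion apply to the point x, -y, -z); pixel columns grow to the right and rows downward; lengths in m; the calibration is good to about 2 mm. A picture is of the moment at which its call begins: read the wrist's pose just before it. camera_params takes no time and is no camera call.
A pose or a line that the arm cannot do raises ctrl.MotionError and nothing moves.
- ctrl.sign_off(): hands the job in; it is judged then, once.
Readings, each from a call of its own:
- ctrl.current_t(): time.
- ctrl.current_q(): joint angles.
- ctrl.current_dq(): joint speeds.
- ctrl.current_effort(): joint torques, N m.
- ctrl.current_tool_pos(): TCP position.
- ctrl.current_eef_rot(): TCP orientation.
- ctrl.current_contact_force(): force on the tool from outside, world axes, zero at the start.
- ctrl.current_wrist_torque(): the same for the moment, N m.
- ctrl.current_grip_width(): opening from 0.0 (shut) to 1.0 (fully open).
- ctrl.current_grasp_force(): force on a finger pad.
Only numpy, scipy, OpenCV 4.12 (cv2) and the standard library are available. Lean on these libraries where they do the work, as an engineer would, in place of code of your own. Each camera call takes 0.05 s, during which the arm holds its last target. There are 200 camera calls.

### The job

Finish the layer of battery modules on the aluminium slab: lift the three modules from the bench and set them down gently beside the one already there, so that the four go round in a pinwheel, each lying along its own edge of the slab with its outer long side and one end flush with the slab's edges, an even narrow gap to its neighbours and a square opening left in the middle; the first module stays where it is. When the layer is complete and released, press the large key on the key box fully down, then the small key fully down, to book the layer and send it on. Do not drop a module, and leave the meter, the tape roll and the screwdriver alone.

Things in the scene. Friction and masses are not known exactly. Their poses are not given: they have to be found in the camera images.
- slab: fixed square aluminium plate 170 x 170 mm, top face at z = 20 mm, any yaw; two steel stubs stick out 12 mm from its +x edge. Origin: centre of underside. Layer, in its frame: a module along the -y edge at the -x corner (there already), along the +x edge at the -y corner, along the +y edge at the +x corner, along the -x edge at the +y corner; gaps 6 mm, opening 62 mm square
- place_1 (a point): centre, on the slab's top face, of the underside of the module that belongs at this place of the pinwheel; 30 mm to -x and 58 mm to -y of the slab's centre, long axis along the slab's x; filled at the start by module_a
- place_2 (a point): centre, on the slab's top face, of the underside of the module that belongs at this place of the pinwheel; 58 mm to +x and 30 mm to -y of the slab's centre, long axis along the slab's y; empty at the start
- place_3 (a point): centre, on the slab's top face, of the underside of the module that belongs at this place of the pinwheel; 30 mm to +x and 58 mm to +y of the slab's centre, long axis along the slab's x; empty at the start
- place_4 (a point): centre, on the slab's top face, of the underside of the module that belongs at this place of the pinwheel; 58 mm to -x and 30 mm to +y of the slab's centre, long axis along the slab's y; empty at the start
- module_a: battery module, blue box 110 (x) x 54 (y) x 60 mm tall with a black lifting rib centred on top: 60 mm long along x, 18 thick, 30 tall (its top at 90 mm). Copper terminals (12 wide, 4 tall) on the box top 46 mm either side along x. All modules alike, both ways round equal; 0.4 to 0.75 kg. Origin: centre of underside. This one already stands on the slab at place_1
- module_b: battery module, blue box 110 (x) x 54 (y) x 60 mm tall with a black lifting rib centred on top: 60 mm long along x, 18 thick, 30 tall (its top at 90 mm). Copper terminals (12 wide, 4 tall) on the box top 46 mm either side along x. All modules alike, both ways round equal; 0.4 to 0.75 kg. Origin: centre of underside. Starts on the bench; may go to any empty place
- module_c: battery module, blue box 110 (x) x 54 (y) x 60 mm tall with a black lifting rib centred on top: 60 mm long along x, 18 thick, 30 tall (its top at 90 mm). Copper terminals (12 wide, 4 tall) on the box top 46 mm either side along x. All modules alike, both ways round equal; 0.4 to 0.75 kg. Origin: centre of underside. Starts on the bench; may go to any empty place
- module_d: battery module, blue box 110 (x) x 54 (y) x 60 mm tall with a black lifting rib centred on top: 60 mm long along x, 18 thick, 30 tall (its top at 90 mm). Copper terminals (12 wide, 4 tall) on the box top 46 mm either side along x. All modules alike, both ways round equal; 0.4 to 0.75 kg. Origin: centre of underside. Starts on the bench; may go to any empty place
- keybox: fixed grey key box 125 (x) x 70 (y) x 40 mm tall with two grey round keys on its top: the large one 30 mm to -x, the small one 34 mm to +x of its centre. Origin: centre of its underside
- key_large (a joint): travel of the large key (38 mm wide), m: 0 up, 0.006 fully down; springs back; about 4.5 N to press
- key_large_top (a point): centre of the large key's top face; the key moves straight down
- key_small (a joint): travel of the small key (20 mm wide), m: 0 up, 0.006 fully down; springs back; about 4.5 N to press
- key_small_top (a point): centre of the small key's top face; the key moves straight down
- meter: loose yellow hand multimeter lying flat, 85 x 165 x 43 mm; bystander. Origin: centre of its underside
- tape: loose roll of paper tape lying flat, 96 mm wide, 24 mm tall; bystander. Origin: centre of its underside
- driver: loose screwdriver 200 mm long lying on the bench; bystander. Origin: under its middle
Mind the look-alikes: they are no part of the job. Leave any purple look-alike of the module_a alone. What is shaped like the module_d but turquoise is not meant.

How it is judged:
By the outcome, as a careful person would: the job done as asked, in the order asked, and still so for the second after the job is handed in, with the robot touching nothing.
It also fails if it takes over 72 s, if anything falls off the work surface, if the arm or the gripper's body presses on something with over 40 N, if the wrist force passes 120 N, or if a joint passes its speed limit or range.

## Working session

There is one attempt and no reset: what is moved stays moved. The work goes in short steps, each a Python script; the robot and the scene stay as the last script left them, time stands still between calls to the robot, and variables do not carry over. Pictures are saved under pics/ and viewed, at most 10 in all, crops included, and the job is handed in when it is done.

```bash
mkdir -p pics; python3 - <<'E'
from bench import ctrl
import cv2,numpy as np
np.set_printoptions(precision=4,suppress=True)
for n in ["top","side"]:
    cv2.imwrite(f"pics/{n}0.png",ctrl.read_camera(n)); print(n,ctrl.camera_params(n))
print(ctrl.camera_params("wrist")); print(ctrl.current_eef_rot(),ctrl.current_t())
E
```

```text
top {'fx': 441.83599270882604, 'fy': 441.83599270882604, 'cx': 279.0146556630827, 'cy': 214.09819373411074, 'pose': array([[-0.0037,  0.9943, -0.1069,  0.4309],
       [-1.    , -0.003 ,  0.0071,  0.0072],
       [ 0.0067,  0.1069,  0.9942,  1.2484],
       [ 0.    ,  0.    ,  0.    ,  1.    ]])}
side {'fx': 425.855170044013, 'fy': 425.855170044013, 'cx': 271.6622173642493, 'cy': 208.12217664226918, 'pose': array([[ 0.7335,  0.5135, -0.4453,  0.1432],
       [-0.6795,  0.5412, -0.4954, -0.4949],
       [-0.0134,  0.6659,  0.7459,  0.7727],
       [ 0.    ,  0.    ,  0.    ,  1.    ]])}
{'fx': 349.0948522234706, 'fy': 349.0948522234706, 'cx': 280.86997255866083, 'cy': 205.09694426338226, 'T_tool_cam': array([[ 0.0006,  0.9548,  0.2971,  0.0858],
       [ 1.    , -0.0001, -0.0018, -0.0003],
       [-0.0017,  0.2971, -0.9548, -0.1698],
       [ 0.    ,  0.    ,  0.    ,  1.    ]])}
[[-0.9099  0.4149 -0.0005]
 [ 0.4149  0.9099 -0.0009]
 [ 0.0001 -0.001  -1.    ]] 0.1
```

View pics/top0.png

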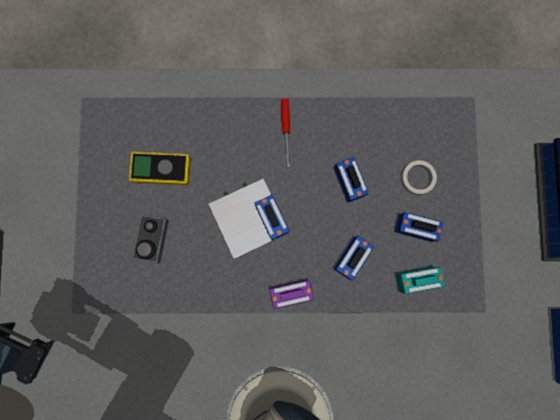

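View pics/side0.png

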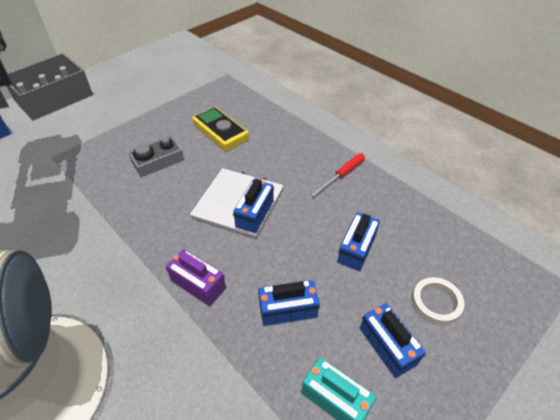

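Top view: the blue modules to fetch are at (351,179), (421,226) and (355,258), and the blue one on the slab is module_a at (271,217). Look-alikes to leave alone are the purple one at (292,293) and the turquoise one at (421,280). The keybox is at (150,240), with the large key at (145,250) and the small key at (151,226). The slab stubs at (226,193) and (245,184) mark its +x edge. Next I'll get rough positions.

```bash
cat > h.py <<'E'
from bench import ctrl
import cv2,numpy as np
np.set_printoptions(precision=4,suppress=True)
def campose(n):
    p=ctrl.camera_params(n)
    if n!="wrist": return p,p["pose"]
    T=np.eye(4);T[:3,:3]=ctrl.current_eef_rot();T[:3,3]=ctrl.current_tool_pos()
    return p,T@p["T_tool_cam"]
def snap(n):
    p,T=campose(n); return ctrl.read_camera(n),p,T
def plane(uv,z,p,T):
    uv=np.atleast_2d(uv).astype(float)
    d=np.c_[(uv[:,0]-p["cx"])/p["fx"],-(uv[:,1]-p["cy"])/p["fy"],-np.ones(len(uv))]@T[:3,:3].T
    return T[:3,3]+d*((z-T[2,3])/d[:,2])[:,None]
def proj(X,p,T):
    c=(np.atleast_2d(X)-T[:3,3])@T[:3,:3]
    return np.c_[p["cx"]+p["fx"]*c[:,0]/-c[:,2],p["cy"]-p["fy"]*c[:,1]/-c[:,2]]
def blobs(m,amin):
    n,l,s,c=cv2.connectedComponentsWithStats(m.astype(np.uint8))
    return [(c[i],s[i,4],l==i) for i in range(1,n) if s[i,4]>=amin]
def mask(im,lo,hi): return cv2.inRange(cv2.cvtColor(im,cv2.COLOR_BGR2HSV),lo,hi)>0
def R(yaw):  # tool down, tool x at world yaw (deg)
    a=np.radians(yaw);c,s=np.cos(a),np.sin(a)
    return np.array([[c,s,0],[s,-c,0],[0,0,-1.]])
E
python3 - <<'E'
from h import *
im,p,T=cv2.imread("pics/top0.png"),*campose("top")
blue=mask(im,(105,120,60),(125,255,255))
for c,a,_ in blobs(cv2.dilate(blue.astype(np.uint8),np.ones((5,5))),150): print("blue",c,a,plane(c,.06,p,T)[0])
org=mask(im,(3,110,120),(22,255,255))
for c,a,_ in blobs(org,3): print("org",c,a,plane(c,.064,p,T)[0])
for uv,z in [((210,204),.02),((264,180),.02),((233,258),.02),((226,193),.01),((245,184),.01),((145,250),.045),((151,226),.045)]: print(uv,plane(uv,z,p,T)[0])
E
```

```text
blue [349.9016 179.3938] 833 [ 0.6535 -0.1952  0.06  ]
blue [271.7322 217.1522] 1012 [0.5505 0.0184 0.06  ]
blue [419.7309 228.2907] 836 [ 0.519  -0.3813  0.06  ]
blue [352.442 256.916] 905 [ 0.4427 -0.1976  0.06  ]
org [346. 162.] 9 [ 0.701  -0.1849  0.064 ]
org [358.6364 193.0909] 11 [ 0.6149 -0.2175  0.064 ]
org [264.  200.8] 10 [0.5946 0.0392 0.064 ]
org [405.3636 221.4545] 11 [ 0.5373 -0.3419  0.064 ]
org [438.5 230.5] 12 [ 0.5126 -0.4304  0.064 ]
org [278.8 232. ] 10 [ 0.5099 -0.0005  0.064 ]
org [364.3636 243.0909] 11 [ 0.4794 -0.2297  0.064 ]
org [345.8 272. ] 10 [ 0.4028 -0.1784  0.064 ]
org [439.9333 276.6   ] 15 [ 0.3896 -0.429   0.064 ]
org [406.3333 283.25  ] 12 [ 0.3725 -0.3388  0.064 ]
org [308.3333 290.25  ] 12 [ 0.3552 -0.0781  0.064 ]
org [274.4615 297.8462] 13 [0.3358 0.0116 0.064 ]
(210, 204) [0.592  0.1916 0.02  ]
(264, 180) [0.6598 0.0404 0.02  ]
(233, 258) [0.4413 0.1261 0.02  ]
(226, 193) [0.6246 0.1483 0.01  ]
(245, 184) [0.6503 0.0946 0.01  ]
(145, 250) [0.4636 0.3622 0.045 ]
(151, 226) [0.5287 0.3477 0.045 ]
```

```bash
python3 - <<'E'
from h import *
import pickle
C=np.array([.5505,.083]);out=[]
for i,y in enumerate([203.5,23.5]):
    ctrl.goto([*(C-.05*R(y)[:2,0]),.235],R(y))
    s=snap("wrist");out.append(s);print(ctrl.current_t(),ctrl.current_q())
    print(proj([[*C,.02]],s[1],s[2]))
pickle.dump(out,open("slab.pkl","wb"))
cv2.imwrite("pics/slab.png",cv2.resize(np.hstack([o[0] for o in out]),(800,300)))
E
```

```text
2.2167 [   4.2091   25.5819   78.397     0.0086   76.0235 -109.3273]
[[279.1  130.32]]
4.975 [ 0.3954 17.6372 91.5503  0.0018 70.8086 66.8691]
[[281.9984 129.4195]]
```

View pics/slab.png

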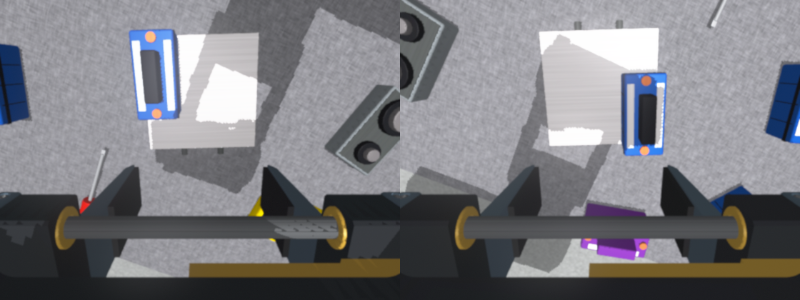

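The slab appears in both half-turn views. In the left one (half-scale) its corners are at about (177,35), (258,33), (256,150) and (150,150), with module_a at (153,75) and the stubs at (184,151) and (220,150). The robot's shadow crosses it, so I'll fit the edges with local gradients.

```bash
cat > slab.py <<'E'
from h import *
def fitslab(im,p,T,C,yaw):
    g=cv2.GaussianBlur(cv2.cvtColor(im,cv2.COLOR_BGR2GRAY),(3,3),0).astype(np.float32)
    info={}
    for it in range(3):
        a=np.radians(yaw);ex=np.array([np.cos(a),np.sin(a)]);ey=np.array([-ex[1],ex[0]])
        W=(.012,.007,.005)[it];d=np.arange(-W,W+1e-9,.0003)
        res={}
        for nm,n,t,rng in [("+x",ex,ey,(-70,78)),("+y",ey,ex,(-78,78)),("-x",-ex,ey,(-10,78)),("-y",-ey,ex,(42,60))]:
            P=[]
            for s in np.arange(rng[0],rng[1]+.1,2)/1000:
                X=C+t*s+np.outer(.085+d,n)
                uv=proj(np.c_[X,np.full(len(d),.02)],p,T).astype(np.float32)
                v=cv2.remap(g,uv[:,0].copy(),uv[:,1].copy(),cv2.INTER_LINEAR).ravel()
                k=5;gr=np.zeros_like(v);gr[k:-k]=v[:-2*k]-v[2*k:]
                j=gr.argmax()
                if gr[j]>12: 
                    w=np.clip(gr[max(0,j-6):j+7],0,None)
                    P.append((s,(d[max(0,j-6):j+7]*w).sum()/w.sum()))
            P=np.array(P)
            if len(P)<5: continue
            P=P[abs(P[:,1]-np.median(P[:,1]))<(.005,.003,.002)[it]]
            vx,vy,x0,y0=cv2.fitLine(P.astype(np.float32)*1000,cv2.DIST_HUBER,0,.001,.001).ravel()
            m=vy/vx; res[nm]=(m,(y0-m*x0)/1000,len(P),np.std(P[:,1]-(y0/1000+m*(P[:,0]-x0/1000)))*1000)
        # slope along t: +x edge t=ey n=ex: dyaw=-m ; +y: t=ex,n=ey: +m ; -x: n=-ex,t=ey: +m
        sg={"+x":-1,"+y":1,"-x":1,"-y":-1}
        L=[k for k in res if k!="-y"];w=np.array([res[k][2] for k in L])
        dy=sum(sg[k]*res[k][0]*res[k][2]**3 for k in L)/sum(res[k][2]**3 for k in L)
        cx=(res["+x"][1]-res["-x"][1])/2 if "-x" in res else res["+x"][1]
        cy=(res["+y"][1]-res["-y"][1])/2 if "-y" in res and it==2 else res["+y"][1]
        C=C+ex*cx+ey*cy; yaw+=np.degrees(dy)
    return C,yaw,res
def terms(im,p,T,zoff=0,near=None):
    o=blobs(mask(im,(2,90,90),(22,255,255)),40)
    P=np.array([plane(c,.064+zoff,p,T)[0][:2] for c,_,_ in o])
    best=[]
    for i in range(len(P)):
        for j in range(i):
            L=np.linalg.norm(P[i]-P[j])
            if abs(L-.092)<.008: best.append(((P[i]+P[j])/2,np.degrees(np.arctan2(*(P[i]-P[j])[::-1])),L,o[i][1],o[j][1]))
    if near is not None: best.sort(key=lambda b:np.linalg.norm(b[0]-near))
    return best
E
python3 - <<'E'
from slab import *
import pickle
for im,p,T in pickle.load(open("slab.pkl","rb")):
    C,y,r=fitslab(im,p,T,np.array([.5505,.083]),23.5)
    print("C",C,"yaw",y)
    for k in r: print(k,np.array(r[k]))
    b=terms(im,p,T,.02,np.array([.545,.018]))[:1]; print(b)
    a=np.radians(y);Rm=np.array([[np.cos(a),np.sin(a)],[-np.sin(a),np.cos(a)]])
    if b: print("module_a in slab",Rm@(b[0][0]-C),(b[0][1]-y)%180)
E
```

```text
C [0.5518 0.0859] yaw 25.176678
+x [ 0.0006 -0.0005 75.      0.1565]
+y [ 0.0007 -0.     79.      0.2832]
-x [-0.0036 -0.0005 45.      0.2033]
-y [ 0.0115 -0.0012 10.      0.0914]
[(array([0.5493, 0.021 ]), np.float64(25.23347250543736), np.float64(0.09119594235034124), np.int32(112), np.int32(144))]
module_a in slab [-0.0299 -0.0577] 0.05679480157993666
C [0.552  0.0864] yaw 25.236887
+x [-0.0001 -0.0002 75.      0.1664]
+y [-0.0009 -0.     79.      0.3038]
-x [ 0.0022 -0.0003 45.      0.2638]
-y [ 0.0312 -0.0021 10.      0.1391]
[(array([0.5499, 0.0211]), np.float64(-154.79441010096932), np.float64(0.09135618008334531), np.int32(105), np.int32(126))]
module_a in slab [-0.0297 -0.0582] 179.96870292088127
```

The two views agree within 0.5 mm: slab centre (0.552, 0.086), yaw 25.2°. Module_a measures (-30, -58) mm in the slab frame, as it should. Next is a close look at the first module.

```bash
cat >> slab.py <<'E'
def look(M,y,z=.2):
    ctrl.goto([*(M-.06*R(y)[:2,0]),z],R(y))
    s=snap("wrist"); b=terms(*s,0,M)[0]
    yy=b[1]+180*round((y-b[1])/180)
    hsv=cv2.cvtColor(s[0],cv2.COLOR_BGR2HSV)
    m=blobs(mask(s[0],(105,120,40),(125,255,255)),400)
    m=min(m,key=lambda q:np.linalg.norm(q[0]-proj([*b[0],.06],s[1],s[2])[0]))
    print("meas",b[0],yy,b[2:],"blue",plane(m[0],.06,s[1],s[2])[0],m[1],"t",ctrl.current_t())
    return b[0],yy,s
E
python3 - <<'E'
from slab import *
ctrl.command_gripper(.5)
M,y,s=look(np.array([.658,-.201]),20.8)
# black rib top centre at z=.09
uv=proj([*M,.06],s[1],s[2])[0].astype(int);print(uv)
cv2.imwrite("pics/m1.png",s[0])
E
```

```text
meas [ 0.4723 -0.3574] -9.905810678371836 (np.float64(0.08454056285066114), np.int32(7021), np.int32(659)) blue [ 0.5681 -0.333   0.06  ] 714 t 7.0083
[358 346]
```

View pics/m1.png

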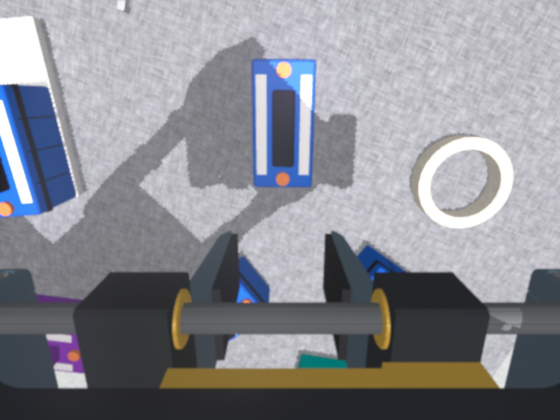

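The wrist picture shows the real blue module at (283,122), with terminals at (284,70) and (282,179). The tape is at (462,182), clear of the fingers. The mask missed the lighter terminal and picked up gripper brass, so I'll widen the hue range and restrict it to the rows above the gripper, then grasp.

```bash
sed -i 's/o=blobs(mask(im,(2,90,90),(22,255,255)),40)/o=[b for b in blobs(mask(im,(2,90,90),(27,255,255)),40) if b[0][1]<235 and b[1]<600]/' slab.py
python3 - <<'E'
from slab import *
im=cv2.imread("pics/m1.png");p,T=campose("wrist")
b=terms(im,p,T,0,np.array([.658,-.201]));print(b)
rib=[q for q in blobs(mask(im,(0,0,0),(180,255,70)),1500) if 60<q[0][0]-200<110 and q[0][1]<220]
for q in rib: print("rib",q[0],q[1],plane(q[0],.09,p,T))
E
```

```text
[(array([ 0.6575, -0.2001]), np.float64(-159.23032798512904), np.float64(0.09126836331264362), np.int32(117), np.int32(123))]
```

```bash
cat >> slab.py <<'E'
SC=np.array([.5519,.0861]);SY=25.2
def S(x,y):
    a=np.radians(SY);return SC+np.array([[np.cos(a),-np.sin(a)],[np.sin(a),np.cos(a)]])@[x/1000,y/1000]
ZT=.063
def pick(M,y):
    ctrl.goto([*M,.125],R(y)); ctrl.move_l([*M,ZT],vel=.1); ctrl.command_gripper(0.)
    print("grip",ctrl.current_grip_width(),ctrl.current_grasp_force())
    ctrl.move_l([*M,.22],vel=.2)
    print("lifted",ctrl.current_grip_width(),ctrl.current_contact_force(),"t",ctrl.current_t())
def hover(P,y):
    ctrl.goto([*P,.22],R(y))
    im,p,T=snap("wrist")
    Tt=T@np.linalg.inv(p["T_tool_cam"])
    for c,a,_ in blobs(mask(im,(2,90,90),(27,255,255)),40):
        if 120<c[1]<235 and 200<c[0]<360: print("held terminal px",c,a,"tool",(plane(c,.22+.001,p,T)[0]-Tt[:3,3])@Tt[:3,:3])
    print("t",ctrl.current_t()); return im
def setdown(P):
    ctrl.move_l([*P,ZT+.028],vel=.15)
    hit=ctrl.move_l([*P,ZT+.014],vel=.02,contact_N=5)
    print("hit",hit,ctrl.current_tool_pos()[2]-.02-ZT,ctrl.current_contact_force())
def release(P):
    ctrl.command_gripper(.5); ctrl.move_l([*P,.2],vel=.2); print("t",ctrl.current_t())
E
python3 - <<'E'
from slab import *
pick(np.array([.6575,-.2001]),20.8)
P=S(30,58);im=hover(P,SY);cv2.imwrite("pics/h1.png",im);print(P,ctrl.current_tool_pos())
E
```

```text
grip 0.19310116082868276 29.998373687267303
lifted 0.19621916388597135 [-0.3794  0.5287 -5.2852] t 9.7083
held terminal px [280.8857 176.7952] 420 tool [ 0.0462 -0.0008 -0.0011]
t 11.1333
[0.5543 0.1514] [0.555  0.1503 0.2199]
```

View pics/h1.png

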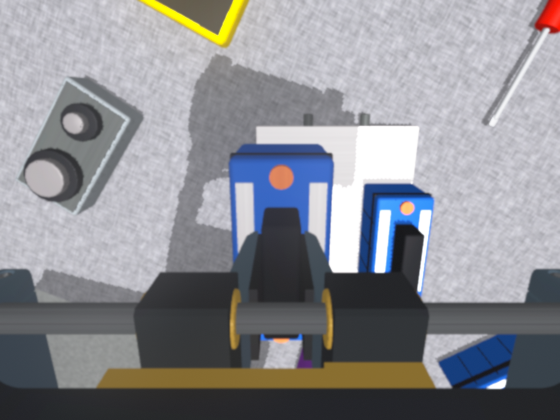

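The module is held squarely between the fingers: its terminal at (281,177) maps to tool x = 46.2 mm, against 46 expected. The arm read about 1.3 mm off its target, so I'll check whether that settles before lowering.

```bash
python3 - <<'E'
from slab import *
P=S(30,58)
print(ctrl.current_tool_pos()-[*P,.22]); ctrl.sleep(.15); print(ctrl.current_tool_pos()-[*P,.22])
ctrl.move_l([*P,ZT+.028],vel=.15); print(ctrl.current_tool_pos()-[*P,ZT+.028]); ctrl.sleep(.1);print(ctrl.current_tool_pos()-[*P,ZT+.028]);print(ctrl.current_eef_rot(),R(SY)[:,0],ctrl.current_t())
E
```

```text
[ 0.0007 -0.001  -0.0001]
[ 0.0005 -0.0008 -0.0001]
[0.0006 0.0001 0.0008]
[0.0006 0.0001 0.001 ]
[[ 0.9048  0.4258  0.0017]
 [ 0.4258 -0.9048  0.0003]
 [ 0.0016  0.0005 -1.    ]] [0.9048 0.4258 0.    ] 12.3917
```

```bash
cat >> slab.py <<'E'
def setdown(P,go=True):
    P=np.array(P)
    if go: ctrl.move_l([*P,ZT+.028],vel=.15)
    ctrl.sleep(.1); e=ctrl.current_tool_pos()[:2]-P
    hit=ctrl.move_l([*(P-e),ZT+.012],vel=.02,contact_N=5)
    print("hit",hit,"err",e,ctrl.current_tool_pos()-[*P,.02+ZT],ctrl.current_contact_force())
E
python3 - <<'E'
from slab import *
P=S(30,58); setdown(P,False); ctrl.sleep(.1); print(ctrl.current_tool_pos()-[*P,.02+ZT],ctrl.current_contact_force())
release(P)
M,y,s=look(np.array([.525,-.386]),74.4)
cv2.imwrite("pics/m2.png",s[0])
E
```

```text
hit True err [0.0004 0.0001] [-0.0001 -0.0001 -0.0003] [0.5118 0.645  3.1545]
[-0.0002 -0.0001 -0.0003] [1.0176 0.1583 4.2996]
t 14.4417
meas [ 0.5245 -0.3853] 74.81264017041022 (np.float64(0.09144436152111705), np.int32(118), np.int32(137)) blue [ 0.5267 -0.379   0.06  ] 3115 t 16.6333
```

```bash
python3 - <<'E'
from slab import *
pick(np.array([.5245,-.3853]),74.8)
P=S(58,-30); y=SY+90
im=hover(P,y); cv2.imwrite("pics/h2.png",im)
setdown(P); release(P)
# look at M3 on the way
M,yy,s=look(np.array([.441,-.204]),146.2); cv2.imwrite("pics/m3.png",s[0])
E
```

```text
grip 0.19237798530231584 29.994778633117676
lifted 0.1951092696911021 [-0.09    0.8226 -5.8524] t 19.3417
held terminal px [280.9481 178.4914] 405 tool [ 0.0468 -0.0006 -0.0011]
t 21.1333
hit True err [ 0.0007 -0.    ] [-0.0001  0.0001 -0.0001] [-0.4426  1.0358  4.1419]
t 24.0917
meas [ 0.4399 -0.2034] 146.5507385355244 (np.float64(0.09147452062786814), np.int32(118), np.int32(141)) blue [ 0.434  -0.1991  0.06  ] 3131 t 25.4417
```

```bash
python3 - <<'E'
from slab import *
import pickle
pick(np.array([.4399,-.2034]),146.5)
P=S(-58,30); y=SY+90
im=hover(P,y); setdown(P); release(P)
out=[]
ctrl.goto([*(SC-.06*R(y)[:2,0]),.26],R(y)); ctrl.sleep(.1)
im,p,T=snap("wrist"); pickle.dump((im,p,T),open("fin.pkl","wb")); cv2.imwrite("pics/fin.png",im)
a=np.radians(SY);Rm=np.array([[np.cos(a),np.sin(a)],[-np.sin(a),np.cos(a)]])
for N in [(-30,-58),(58,-30),(30,58),(-58,30)]:
    b=terms(im,p,T,.02,S(*N))
    if b: print(N,Rm@(b[0][0]-SC)*1000,(b[0][1]-SY)%180,b[0][2:])
print(ctrl.current_t())
E
```

```text
grip 0.19808004836297627 30.000523030757904
lifted 0.1951332145803982 [-0.9734  0.1306 -6.6541] t 28.15
held terminal px [280.8657 180.0504] 417 tool [ 0.0461 -0.0007 -0.0015]
t 29.3333
hit True err [ 0.0006 -0.    ] [-0.0002  0.     -0.0002] [1.1062 1.0124 1.5403]
t 32.2833
(-30, -58) [-29.7583 -57.6496] 179.92555237046759 (np.float64(0.0912365200611009), np.int32(90), np.int32(82))
(58, -30) [ 56.9093 -28.8057] 90.01474210035903 (np.float64(0.09143988925135987), np.int32(92), np.int32(109))
(30, 58) [29.2085 59.0211] 179.86466388919933 (np.float64(0.0913858577285307), np.int32(119), np.int32(109))
(-58, 30) [-58.254   29.7637] 90.23951207257531 (np.float64(0.0914623990593461), np.int32(81), np.int32(127))
32.9917
```

View pics/fin.png

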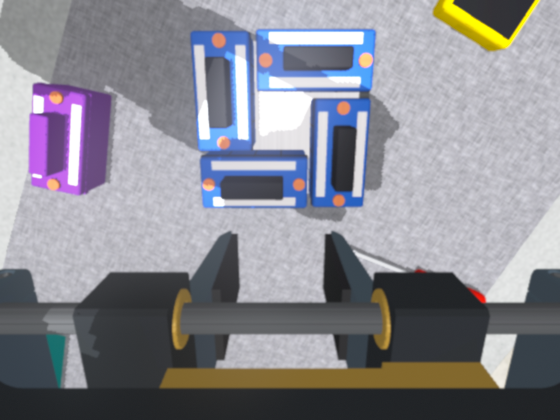

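The pinwheel is complete, with modules at (222,90), (316,60), (340,150) and (254,181) around the square opening at (283,120). The readings suggest errors of about 1 mm, so I'll take one half-turn view to average out camera bias.

```bash
python3 - <<'E'
from slab import *
import pickle
a=np.radians(SY);Rm=np.array([[np.cos(a),np.sin(a)],[-np.sin(a),np.cos(a)]])
y=SY+270
ctrl.goto([*(SC-.06*R(y)[:2,0]),.26],R(y)); ctrl.sleep(.1)
s2=snap("wrist"); s1=pickle.load(open("fin.pkl","rb"))
for N in [(-30,-58),(58,-30),(30,58),(-58,30)]:
    r=[]
    for s in (s1,s2):
        b=terms(*s,.02,S(*N)); r.append(np.r_[Rm@(b[0][0]-SC)*1000,(b[0][1]-SY+20)%180-20])
    m=np.mean(r,0); print(N,r[1],"mean dev",m[:2]*92/91.35-N)
print(ctrl.current_t())
E
```

```text
(-30, -58) [-37.3509  21.1137  60.9075] mean dev [-3.7933 39.602 ]
(58, -30) [ 57.0032 -29.1806  89.867 ] mean dev [-0.6385  0.8006]
(30, 58) [29.2419 58.5801 -0.0032] mean dev [-0.5669  1.219 ]
(-58, 30) [-58.2126  29.3585  90.0165] mean dev [-0.6477 -0.2286]
36.0667
```

Two opposed views agree: the gripper centres about 0.7 mm off in tool y. That leaves module 3 off by 1.2 mm and module 2 by 1.0 mm, while module 4 is off by 0.7 mm. There is time to re-seat modules 3 and 2 gently.

```bash
python3 - <<'E'
from slab import *
def mend(N,y,dev):
    P=S(*N); Q=S(N[0]-dev[0],N[1]-dev[1])
    ctrl.goto([*P,.15],R(y)); ctrl.sleep(.05); e=ctrl.current_tool_pos()[:2]-P
    ctrl.move_l([*(P-e),.02+ZT],vel=.1); ctrl.command_gripper(0.)
    ctrl.move_l([*(P-e),.02+ZT+.005],vel=.05); ctrl.move_l([*(Q-e),.02+ZT+.005],vel=.03)
    setdown(Q,False); release(Q)
mend((30,58),SY,(-.57,1.22))
mend((58,-30),SY+90,(-.64,.8))
y=SY+90
ctrl.goto([*(SC-.06*R(y)[:2,0]),.26],R(y)); ctrl.sleep(.1)
s=snap("wrist"); cv2.imwrite("pics/fin2.png",s[0])
a=np.radians(SY);Rm=np.array([[np.cos(a),np.sin(a)],[-np.sin(a),np.cos(a)]])
for N in [(-30,-58),(58,-30),(30,58),(-58,30)]:
    b=terms(*s,.02,S(*N)); print(N,Rm@(b[0][0]-SC)*1007-N,(b[0][1]-SY+20)%180-20)
# keys from saved hover view 1 are rough; measure from top camera again
print(ctrl.current_t())
E
```

```text
hit True err [-0.0002 -0.0001] [ 0.0001  0.     -0.    ] [0.4379 0.9453 3.7972]
t 41.2333
hit True err [ 0.0001 -0.0002] [ 0.0002 -0.     -0.0001] [-0.1477 -0.7106  4.5346]
t 46.525
(-30, -58) [-0.0106 -0.0568] -0.10831574910689667
(58, -30) [0.1188 0.2784] 90.03672671714429
(30, 58) [0.0685 0.2581] -0.015883943952992752
(-58, 30) [-0.6444 -0.076 ] 90.12692381399182
47.125
```

The layer is good: all modules are within 0.7 mm. Next I'll find the keys, with the fingers shut.

```bash
python3 - <<'E'
from slab import *
import pickle
B=np.array([.497,.355]);y=SY+90
ctrl.goto([*(B-.08*R(y)[:2,0]),.2],R(y)); 
s=snap("wrist"); pickle.dump(s,open("key.pkl","wb")); ctrl.command_gripper(0.)
cv2.imwrite("pics/key.png",s[0]); print(proj([*B,.04],s[1],s[2]),ctrl.current_t())
E
```

```text
[[281.2402 101.9057]] 49.0
```

View pics/key.png

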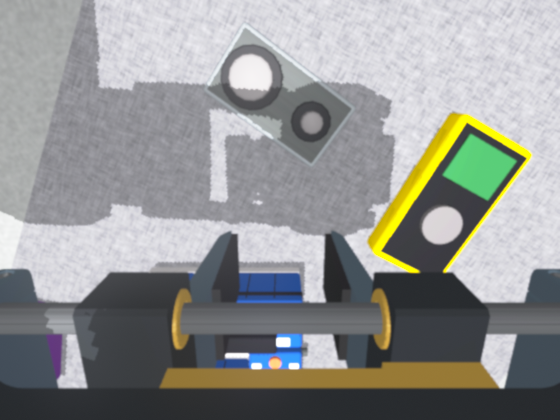

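The large key's top is centred at about (250,76) and the small key's at (312,121). The meter, at (450,195), is well clear.

```bash
python3 - <<'E'
from slab import *
import pickle
im,p,T=pickle.load(open("key.pkl","rb"))
for z in (.045,.05,.055,.06):
    k=plane([[250,76],[312,121]],z,p,T); print(z,k[:,:2].ravel(),np.linalg.norm(k[0]-k[1])*1000,np.degrees(np.arctan2(*(k[1]-k[0])[1::-1])))
k=plane([[210,88],[245,26],[351,107],[311,164]],.04,p,T);print(k[:,:2].mean(0),np.linalg.norm(np.diff(k,axis=0),axis=1))
pt=campose("top");print(plane([[145,250],[151,226]],.055,*pt))
E
```

```text
0.045 [0.463  0.3631 0.5293 0.3519] 67.21928226175454 -9.547545629983246
0.05 [0.4635 0.363  0.5287 0.352 ] 66.1849935221668 -9.547545629983242
0.055 [0.464  0.3629 0.5282 0.3521] 65.15070478257907 -9.54754562998329
0.06 [0.4644 0.3629 0.5277 0.3522] 64.11641604299143 -9.547545629983222
[0.495  0.3576] [0.06   0.1156 0.0631]
[[0.4633 0.3592 0.055 ]
 [0.5279 0.3449 0.055 ]]
```

```bash
python3 - <<'E'
from slab import *
y=SY+90
for nm,k in (("large",(.4642,.3629)),("small",(.5280,.3520))):
    ctrl.goto([*k,.085],R(y)); ctrl.sleep(.05)
    h1=ctrl.move_l([*k,.04],vel=.04,contact_N=2.5); z1=ctrl.current_tool_pos()[2]
    h2=ctrl.move_l([*k,z1-.012],vel=.015,contact_N=15); ctrl.sleep(.15)
    print(nm,h1,z1,h2,ctrl.current_tool_pos(),ctrl.current_contact_force(),ctrl.current_t())
    ctrl.move_l([*k,.085],vel=.1)
E
```

```text
large True 0.05659591318500476 True [0.4642 0.3628 0.0561] [-1.728  -0.9811 13.282 ] 50.9333
small True 0.057031375542194715 True [0.5277 0.3519 0.0561] [-2.5754 -1.7596 12.5985] 53.0417
```

Both keys stopped hard at z = 56.1 mm. I'll confirm that this is 6 mm below the rest height by triangulating the key tops from two wrist views.

```bash
python3 - <<'E'
from slab import *
import pickle
im,p,T2=pickle.load(open("key.pkl","rb"))
T1=np.eye(4);T1[:3,:3]=R(SY);T1[:3,3]=[.555,.1503,.2199];T1=T1@p["T_tool_cam"]
h=cv2.imread("pics/h1.png")
def disc(img,c,r):
    g=cv2.cvtColor(img,cv2.COLOR_BGR2GRAY);x,y=c;w=g[y-r:y+r,x-r:x+r];t,_=cv2.threshold(w,0,255,cv2.THRESH_OTSU)
    n,l,st,ce=cv2.connectedComponentsWithStats((w>(t if True else 0)).astype(np.uint8))
    i=l[r,r];return ce[i]+[x-r,y-r],st[i]
for nm,a,b,r in (("large",(49,176),(250,76),26),("small",(76,121),(312,121),16)):
    ca,sa=disc(h,a,r);cb,sb=disc(im,b,r);print(nm,ca,sa[2:],cb,sb[2:])
    for z in (.052,.056,.060,.062,.064):
        d=plane(ca,z,p,T1)[0]-plane(cb,z,p,T2)[0];print(z,d[:2]*1000,np.linalg.norm(d)*1000)
v=np.hstack([cv2.resize(h[70:230,10:150],(420,480),interpolation=cv2.INTER_CUBIC),cv2.resize(im[20:180,190:316],(378,480),interpolation=cv2.INTER_CUBIC)]);cv2.imwrite("pics/keys2.png",v)
E
```

```text
large [ 41.6758 181.07  ] [  41   42 1357] [250.261   73.1665] [  43   37 1291]
0.052 [-4.1946  2.5112] 4.888846460196819
0.056 [-2.5406  0.4556] 2.5811139458360137
0.06 [-0.8866 -1.6   ] 1.8291854267619563
0.062 [-0.0596 -2.6278] 2.628444335591291
0.064 [ 0.7674 -3.6556] 3.7352550225715486
small [ 72.872  122.9583] [ 21  21 336] [311.5013 122.3156] [ 22  22 377]
0.052 [-1.623   3.8318] 4.161371986540778
0.056 [0.0489 1.75  ] 1.750724424219931
0.06 [ 1.7209 -0.3317] 1.752604876803452
0.062 [ 2.5569 -1.3726] 2.902047728510476
0.064 [ 3.3929 -2.4135] 4.163745950976313
```

View pics/keys2.png

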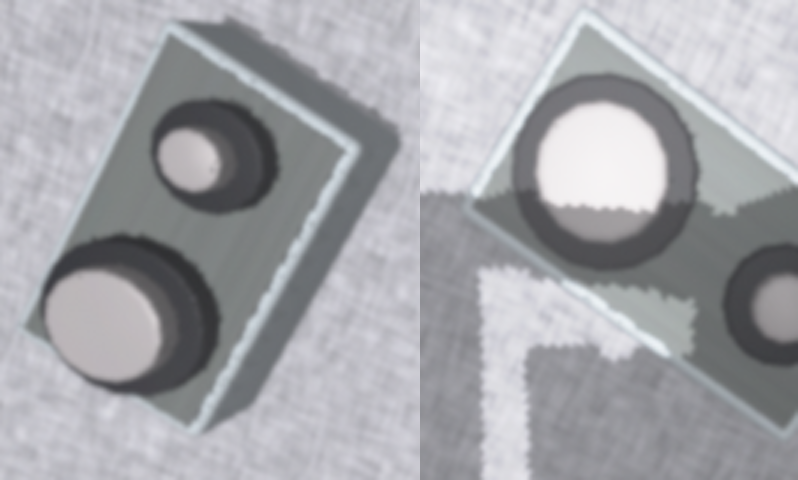

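The picture shows both key caps standing well proud of their low collars, so the fingers cannot have rested on a collar. A steady 13 N, against about 4.5 N needed, therefore means both keys were on their stops, and spacing puts the key tops at about 60 mm. The arm is clear, so I'm handing in.

```bash
python3 - <<'E'
from slab import *
ctrl.move_l([.528,.352,.15],vel=.15); print(ctrl.current_contact_force(),ctrl.current_t()); print(ctrl.sign_off())
E
```

```text
[-0.168  -0.1955  0.1721] 54.075
the job is handed in; nothing more can be done
None
```

The job is handed in at 54 s: all four modules measured within about 0.7 mm of their pinwheel places, then the large and small keys were pressed in that order, each held at a steady 13 N against a hard stop, which I take as fully down since key travel can't be read directly.

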